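Find the high spot of a shaker pulley on bench centres

ROBOT

A 7-joint arm with a two-finger parallel gripper is mounted at the origin on the work surface. World frame = base frame: x ahead of the robot, y to its left, z up, the work surface at z = 0. Lengths are in m, angles in rad, forces in N, time in s.
With the tool pointing down it reaches from about 0.35 to 0.9 m from the base axis. Payload 8.1 kg.
Tool frame: the origin (TCP) lies between the finger pads; the fingertips stand ahead of it and the grasp point (between the pads) is the TCP (arm.nose_length is the z of the fingertips in the tool frame, in m); z points along the fingers, y is the line along which they close (so a half turn about z gives the same grasp; the last joint's range is limited). The gripper opens to 92 mm and grips with 3 to 60 N. Pads are 19 mm wide; open, the fingers measure 130 mm over their backs; the gripper's body (75 mm by 190 mm) begins 47 mm behind the grasp point.
Start: joints at [1.032, 0.434, 0.025, 1.573, -0.012, 1.134, -0.075], TCP at [0.264, -0.567, 0.246] pointing down, gripper open.
Joint ranges: [-2.62, 2.62], [-0.44, 2.09], [-1.27, 1.32], [0.08, 2.57], [-1.32, 4.46], [0.12, 2], [-2.74, 2.74]. Speed limits (rad/s): [2.22, 2.22, 3.01, 3.01, 3.14, 3.14, 3.14].

INTERFACE

Orientations are given as a rotation vector (axis times angle).
In Python, from cell import sensors, optics, arm gives the robot as it stands.
- The arm moves only by the tool arm_command, never from a script. Its argument "deltas" is one flat list of numbers, 7 for each row, row after row: the turn, a rotation vector about the world's x, y, z as a fraction of full scale, then the shift along the world's x, y, z as a fraction of full scale, then the finger opening in mm, from 0 to 91.8. In form: [wx, wy, wz, dx, dy, dz, fingers, wx, wy, wz, dx, dy, dz, fingers, ...]. A call has 1 to 20 rows; each row is the pose to reach, as a shift and turn from the pose commanded when the call began; what a row does not reach only later rows make up. Full scale, the value 1, is 1 m for a shift and 90 degrees for a turn. A row lasts 1/10 s, in which the tool goes at most 50 mm and 8.59 degrees, less where a joint would pass 70% of its speed; a pose out of reach is approached as far as the arm can. A call with a number of a shift or a turn outside -1 to 1 is refused whole. A call with a gripper value outside its range is refused whole. The fingers move at their own pace and stop on an object; "force" is the grip in N (left out, the last holds). Time passes only in rows, so rows that repeat a pose let the fingers close. It gives the time, the measured TCP pose, the force, the opening and the grip force at its end, in the units of the state.
- sensors.observe(): the state, without advancing time (a new reading comes with each control period).
- optics.get_image(name): name is "scene" or "side" or "wrist"; returns the picture (480x640x3 uint8, blue, green, red); there is no depth.
- optics.calibration(name): a dict with "camera_matrix" (3x3 intrinsics, pixels), "rvec" (rotation vector, rad) and "tvec" (3), from world to camera coordinates, as OpenCV has them. Camera axes: x right, y down, z forward; pixel columns grow to the right and rows downward; lengths in m; the calibration is good to about 2 mm. A picture is of the moment at which its call begins: read the wrist's pose just before it. calibration takes no time and is no camera call; for the wrist camera it gives the pose at the moment of the call.
- arm.sign_off(): hands the job in; it is judged then, once.
The state is a dict: "clock": time; "joints": joint angles; "dq": joint speeds; "joint_efforts": joint torques, N m; "position": TCP position; "ee_rot": TCP orientation; "force": force on the tool from outside, world axes, zero at the start; "ft_torque": the same for the moment, N m; "width": opening from 0.0 (shut) to 1.0 (fully open); "gripper_force": force on a finger pad.
Only numpy, scipy, OpenCV 4.12 (cv2) and the standard library are available. Lean on these libraries where they do the work, as an engineer would, in place of code of your own. Each camera call takes 0.05 s, during which the arm holds its last target. There are 200 camera calls.

TASK

The paint shaker's drive pulley hangs between the bench centres because it runs out. Slide the dial gauge up to the rim until its plunger is pushed in about half its travel, then turn the pulley by its rim, watching the plunger, and leave the pulley released and at rest with its highest spot at the plunger tip, the gauge still bearing on it. Do not bottom the plunger or push the shaft off its fixed centre against the sprung tailstock, and leave the things around the bench alone.

Things in the scene. Friction and masses are not known exactly. Their poses are not given: they have to be found in the camera images.
- bench: Bench centres: green cast bed 120 mm (x) by 340 mm (y), 40 mm high, fixed on the table, with a gauge cross-slide on its +x side. Origin on the table under the pulley's middle; x points from the pulley to the gauge, y along the shaft from the fixed headstock centre (-y) to the sprung tailstock centre (+y), z up. The two castings fill |y| from 110 to 160 mm, up to 145 mm high.
- bench_axis (a point): Fixed point on the line of centres (parallel to the bench's y), 120 mm above the bench's origin. The pulley is bent: the centre of its round edge lies 2.5 mm off this line, so the rim swings 5 mm in all at the plunger as it turns, and its side faces wobble along y by up to 3 mm either way, unknown at the place gripped. The high spot shows only by turning.
- pulley_mid (a point): Middle of the shaft and pulley, on the line of centres; turns with the shaft. Steel shaft 20 mm thick, 186 mm long. The pulley is an aluminium disc 120 mm in diameter and 20 mm thick, with flat side faces, a ribbed edge, six dark pockets and a hub 36 mm in diameter, 32 mm long. Its top stands 180 mm above the table and is clear for a grip from above.
- spindle (a joint): Turning angle of shaft and pulley (rad), free all the way round with a light drag of about 0.07 N m; it stays where it is left. It grows as the top of the rim goes towards the gauge (bench +x). Its zero has nothing to do with the high spot.
- tail_centre (a joint): How far the shaft is pushed off its fixed centre towards the tailstock (+y) against the sprung centre (m): 0 seated, 0.006 at the stop. It gives way from 8 N, plus 2 N per mm; more than 1.5 mm spoils the set-up. Towards -y the shaft is against the solid headstock centre.
- gauge_knob (a point): Middle of the black knob on top of the gauge's post: a plain upright cylinder 22 mm in diameter and 30 mm high (142 to 172 mm above the table), 55 mm to the +y side of the plunger's line. The saddle that carries post and gauge is pushed and pulled by it along the bench's x.
- gauge_slide (a joint): Position of the gauge's saddle (m): 0 fully back, growing towards the pulley (bench -x) to 0.040. About 4 N of friction holds it where it is left. At 0 the free plunger tip stands 80 mm from the line of centres in bench x.
- plunger (a joint): How far the gauge's plunger is pushed in (m): 0 free, 0.015 bottomed; half travel is 0.0075. Spring force 0.4 N at first, 1.0 N fully in. The red needle on the white dial (60 mm wide, facing up) turns clockwise from above by 0.4 rad per mm, one tick per mm; at zero it points at the pulley.
- plunger_tip (a point): Front of the plunger's ball tip (8 mm ball), 120 mm above the table, level with the line of centres, bearing on the rim in bench -x. Its distance from bench_axis is the rim's radius at the plunger: 57.5 mm at the low spot, 62.5 mm at the high spot.
- tint_bottle: Bystander: red tint bottle with a white cap, 44 mm in diameter, 125 mm high, standing; origin at the centre of its underside.
- paint_tin: Bystander: small paint tin, 74 mm in diameter, 75 mm high, standing; origin at the centre of its underside.
- tape_roll: Bystander: roll of masking tape, 100 mm in diameter, 25 mm high, lying; origin at the centre of its underside.
- brush: Bystander: paint brush lying flat, 190 mm long along its x; origin near its middle on the underside.

How it is judged:
On the way:
1. the gauge bears on the rim with its plunger pushed in about half its travel (6 to 9 mm of 15) (value of joint plunger between 0.006 and 0.009 m), for 0.3 s.
At the end, for the whole second after the job is handed in: The plunger tip rests on the rim within 0.3 mm of the greatest height it can reach (at least 62.2 mm from the line of centres; that is the high spot to within about 28 degrees), the plunger pushed in between 4 and 14.7 mm, the shaft seated on its centres (within 1 mm) and the pulley at rest (distance between plunger_tip and bench_axis above 0.0622 m and value of joint plunger between 0.004 and 0.0147 m and value of joint tail_centre below 0.001 m and velocity of joint spindle between -0.05 and 0.05 rad/s); the robot touches nothing.
It fails at once if the plunger is bottomed (pushed in beyond 14.7 mm) (value of joint plunger above 0.0147 m).
It fails at once if the shaft is pushed more than 1.5 mm back against the sprung tailstock centre (value of joint tail_centre above 0.0015 m).
It fails at once if a bystander is moved by more than 15 mm (distance of any of tint_bottle, paint_tin, tape_roll, brush from where it was at the start of the episode above 0.015 m).
It also fails if it takes over 72 s, if anything falls off the work surface, if the arm or the gripper's body presses on something with over 40 N, if the wrist force passes 120 N, or if a joint passes its speed limit or range.

## Working session

There is one attempt and no reset: what is moved stays moved. The work goes in short steps, Python scripts to look and compute and a tool call to move; the robot and the scene stay as the last step left them, time stands still between calls to the robot, and variables do not carry over. Pictures are saved under pics/ and viewed, at most 10 in all, crops included, and the job is handed in when it is done.

Besides the shell and the picture viewer there is one more tool, called as a command line: name --argument value ..., lists and objects as JSON in quotes. arm_command: Moves the arm, as the interface text tells. Its arguments: {"type":"object","properties":{"deltas":{"type":"array","items":{"type":"number"}},"force":{"type":"number"}},"required":["deltas"]}

```bash
mkdir -p pics
python3 - <<'E'
from cell import sensors, optics, arm
import cv2
s=sensors.observe();print(s,arm.nose_length)
for n in("scene","side"):
    cv2.imwrite(f"pics/{n}0.png",optics.get_image(n));print(optics.calibration(n))
E
```

```text
{'clock': 0.0, 'joints': array([ 1.03242693,  0.4352201 ,  0.02499113,  1.57410122, -0.0116017 ,
        1.13397945, -0.07513333]), 'dq': array([-0.00050128, -0.00126216,  0.00219888, -0.00053217, -0.00010257,
        0.00026637, -0.00052139]), 'joint_efforts': array([ 1.12984999e-03, -6.67850661e+01,  9.85504277e-01, -3.14458001e+01,
       -6.05729758e-02,  4.28267370e-02,  1.73773769e-04]), 'position': array([ 0.26355739, -0.56618483,  0.24494535]), 'ee_rot': array([-3.06590437e+00, -6.78595784e-01,  7.55144805e-04]), 'force': array([0.40900809, 0.57416132, 0.1424987 ]), 'ft_torque': array([-0.02384296, -0.00348336, -0.07237398]), 'gripper_force': 0.0, 'width': 0.9987181728941692} 0.019
{'camera_matrix': array([[444.96812548,   0.        , 319.2740457 ],
       [  0.        , 444.96812548, 237.82912673],
       [  0.        ,   0.        ,   1.        ]]), 'rvec': array([ 1.02780305,  2.48645183, -1.00993674]), 'tvec': array([ 0.38155912, -0.18232069,  1.11226865])}
{'camera_matrix': array([[582.35385025,   0.        , 324.71233585],
       [  0.        , 582.35385025, 240.2914042 ],
       [  0.        ,   0.        ,   1.        ]]), 'rvec': array([ 0.38498259, -2.75678439,  1.18258387]), 'tvec': array([0.504373  , 0.18101712, 0.91063388])}
```

View pics/scene0.png

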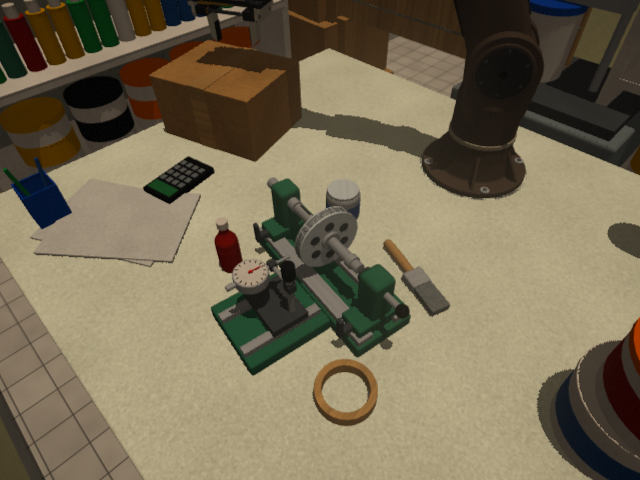

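View pics/side0.png

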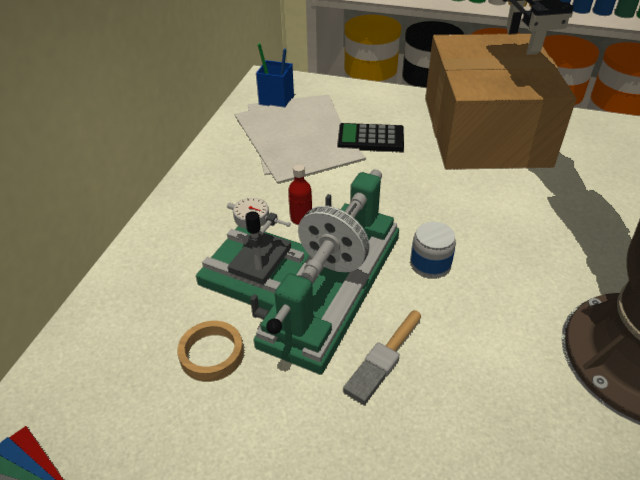

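Both views show the bench with the gauge and knob (scene ~288,265; side ~253,218), the pulley (scene 327,237; side 334,240), and the tailstock with a black cap. I'll zoom in on both for point picking.

Run:
```python
import cv2,numpy as np
a=cv2.imread("pics/scene0.png")[170:370,205:415];b=cv2.imread("pics/side0.png")[160:370,190:400]
a=cv2.resize(a,(400,381),interpolation=cv2.INTER_CUBIC);b=cv2.resize(b,(400,400),interpolation=cv2.INTER_CUBIC)
a=cv2.copyMakeBorder(a,0,19,0,0,0)
cv2.imwrite("pics/z0.png",cv2.convertScaleAbs(np.hstack([a,b]),alpha=1.5))
```

```text
(no output)
```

View pics/z0.png

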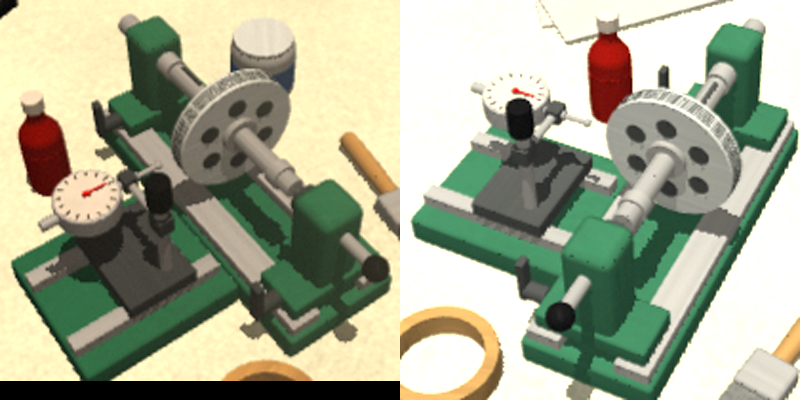

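```bash
cat > h.py <<'E'
import numpy as np, cv2
from cell import sensors, optics, arm
C={n:optics.calibration(n) for n in("scene","side")}
def P(c): 
    return c["camera_matrix"]@np.hstack([cv2.Rodrigues(c["rvec"])[0],np.reshape(c["tvec"],(3,1))])
def tri(p,q):
    X=cv2.triangulatePoints(P(C["scene"]),P(C["side"]),np.array(p,float),np.array(q,float))[:,0];X=X[:3]/X[3]
    r=[np.linalg.norm(proj(C[n],X)-o) for n,o in(("scene",p),("side",q))]
    return X,np.round(r,1)
def proj(c,X):
    x=P(c)@np.append(X,1);return x[:2]/x[2]
def plane(c,p,z):
    R=cv2.Rodrigues(c["rvec"])[0];o=-R.T@np.ravel(c["tvec"]);d=R.T@np.linalg.inv(c["camera_matrix"])@[p[0],p[1],1]
    return o+d*(z-o[2])/d[2]
E
python3 - <<'E'
from h import *
k=1.905
np.set_printoptions(precision=4,suppress=True)
for n,a,b in[("knobtop",(159,178),(519,104)),("dial",(88,197),(516,92)),("ball",(376,269),(560,317)),("headend",(127,23),(757,25)),("hub",(238,132),(665,155))]:
    p=(205+a[0]/k,170+a[1]/k);q=(190+(b[0]-400)/k,160+b[1]/k)
    print(n,*tri(p,q),plane(C["scene"],p,.172),plane(C["side"],q,.172))
E
```

```text
knobtop [0.6294 0.0343 0.1744] [0.1 0. ] [0.6283 0.0328 0.172 ] [0.6307 0.0317 0.172 ]
dial [ 0.6609 -0.0264  0.1288] [1.3 0.7] [0.6802 0.0078 0.172 ] [0.6385 0.0183 0.172 ]
ball [0.5426 0.1898 0.1193] [0.2 0.1] [0.5758 0.2082 0.172 ] [0.5252 0.2276 0.172 ]
headend [ 0.4797 -0.1908  0.1192] [1.2 0.8] [ 0.5203 -0.1339  0.172 ] [ 0.4675 -0.1236  0.172 ]
hub [0.5145 0.0083 0.1227] [0.4 0.3] [0.5484 0.0421 0.172 ] [0.5003 0.0575 0.172 ]
```

arm_command --deltas '[0,0,0,0,0,0.075,91,0,0,0,0,0,0.075,91,0,0,0.618,0.365,0.6,0.075,91,0,0,0.618,0.365,0.6,0.075,91,0,0,0.618,0.365,0.6,0.075,91,0,0,0.618,0.365,0.6,0.075,91,0,0,0.618,0.365,0.6,0.075,91,0,0,0.618,0.365,0.6,0.075,91,0,0,0.618,0.365,0.6,0.075,91,0,0,0.618,0.365,0.6,0.075,91,0,0,0.618,0.365,0.6,0.075,91,0,0,0.618,0.365,0.6,0.075,91,0,0,0.618,0.365,0.6,0.075,91,0,0,0.618,0.365,0.6,0.075,91,0,0,0.618,0.365,0.6,0.075,91,0,0,0.618,0.365,0.6,0.075,91,0,0,0.618,0.365,0.6,0.075,91,0,0,0.618,0.365,0.6,0.075,91,0,0,0.618,0.365,0.6,0.075,91,0,0,0.618,0.365,0.6,0.075,91]'

```text
clock: 2.1
position: [0.6285, 0.0314, 0.3208]
ee_rot: [2.398, 2.028, -0.001]
force: [0.5, 0.5, 0.2]
width: 0.992
gripper_force: 0.0
```

Run:
```python
from h import *
s=sensors.observe();print(s['clock'],s['joints'],s['position'],s['ee_rot'])
print(optics.calibration("wrist"))
cv2.imwrite("pics/w1.png",optics.get_image("wrist"))
```

```text
2.1 [ 0.14786614  0.43414548 -0.42899109  1.41858164  0.18226587  1.32828131
 -0.45664358] [0.62849033 0.03140039 0.32078515] [ 2.39827744e+00  2.02810117e+00 -1.20168868e-03]
{'camera_matrix': array([[358.20863916,   0.        , 324.71467474],
       [  0.        , 358.20863916, 238.22388151],
       [  0.        ,   0.        ,   1.        ]]), 'rvec': array([-2.84256921,  0.23786417,  0.03617357]), 'tvec': array([-0.61521416,  0.07042169,  0.50021607])}
```

View pics/w1.png

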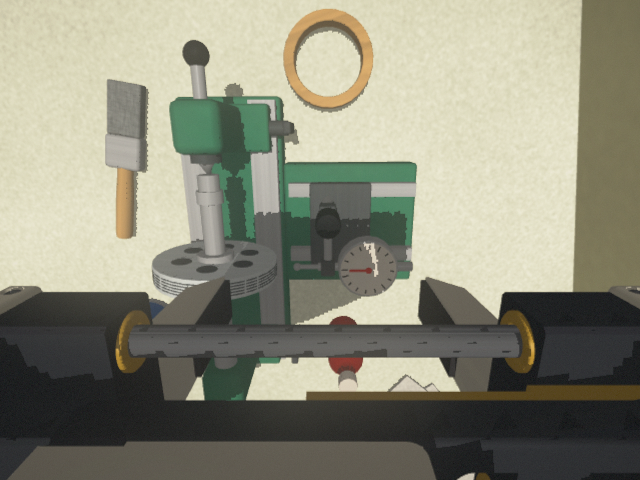

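Run:
```python
from h import *
np.set_printoptions(precision=4,suppress=True)
c=optics.calibration("wrist")
for n,p,z in[("knob",(328,217),.172),("dial",(369,270),.15),("ball",(196,54),.12),("shaftnear",(207,180),.12),("tailtopL",(172,101),.145),("tailtopR",(221,97),.145),("pulleyL",(152,268),.12),("pulleyR",(278,262),.12),("bedcornerTR",(282,98),.04)]:
    print(n,plane(c,p,z))
print(cv2.Rodrigues(sensors.observe()['ee_rot'])[0])
```

```text
knob [0.6334 0.0385 0.172 ]
dial [ 0.6618 -0.0225  0.15  ]
ball [0.5438 0.1862 0.12  ]
shaftnear [0.5253 0.0805 0.12  ]
tailtopL [0.5223 0.1497 0.145 ]
tailtopR [0.5627 0.146  0.145 ]
pulleyL [0.4474 0.0037 0.12  ]
pulleyR [ 0.5745 -0.0111  0.12  ]
bedcornerTR [0.6016 0.1476 0.04  ]
[[ 0.1661  0.9861  0.0001]
 [ 0.9861 -0.1661 -0.0009]
 [-0.0008  0.0002 -1.    ]]
```

Run:
```python
import cv2
a=cv2.imread("pics/w1.png")[80:320,130:450]
cv2.imwrite("pics/w1z.png",cv2.convertScaleAbs(cv2.resize(a,(800,600),interpolation=cv2.INTER_CUBIC),alpha=1.5))
```

```text
(no output)
```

View pics/w1z.png

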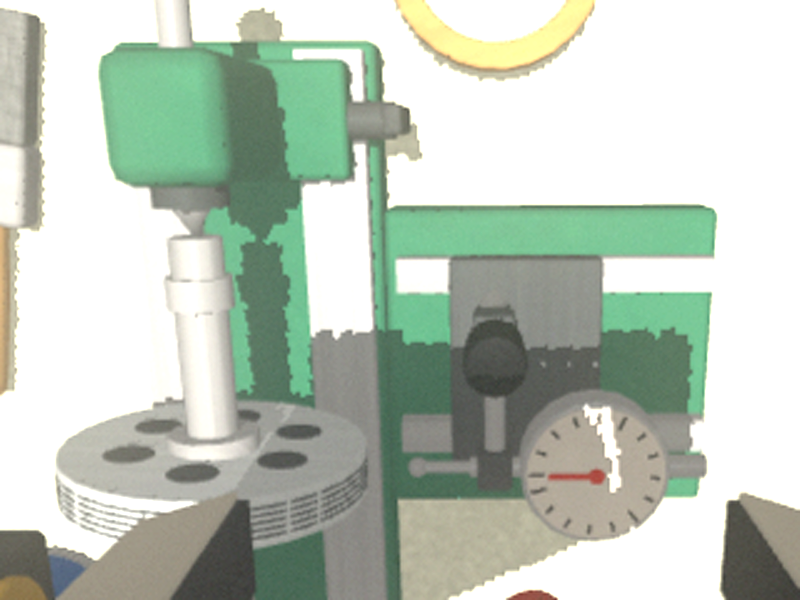

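Knob top at about (328,221), needle at zero (pointing left at the pulley). Descending onto the knob.

arm_command --deltas '[0,0,0,0.002,0.003,-0.05,91,0,0,0,0.002,0.003,-0.1,91,0,0,0,0.002,0.003,-0.13,91,0,0,0,0.002,0.003,-0.155,91,0,0,0,0.002,0.003,-0.155,91,0,0,0,0.002,0.003,-0.155,40,0,0,0,0.002,0.003,-0.155,30,0,0,0,0.002,0.003,-0.155,15,0,0,0,0.002,0.003,-0.155,15,0,0,0,0.002,0.003,-0.155,15,0,0,0,0.002,0.003,-0.155,15]' --force 10

```text
clock: 3.25
position: [0.6309, 0.0364, 0.1661]
ee_rot: [2.396, 2.032, 0.001]
force: [-0.4, -0.4, -0.2]
width: 0.52
gripper_force: 0.0
```

Run:
```python
from h import *
s=sensors.observe();print(s['clock'],s['position'],s['ee_rot'],s['force'],s['width'])
w=optics.get_image("wrist");print(optics.calibration("wrist")["tvec"])
a=optics.get_image("scene")[250:300,220:300];cv2.imwrite("pics/w2full.png",w)
cv2.imwrite("pics/w2.png",np.hstack([cv2.resize(w[100:,100:550],(480,400)),cv2.resize(a,(320,400))]))
```

```text
3.25 [0.63092065 0.036434   0.16606365] [2.39592056e+00 2.03150089e+00 5.46841159e-04] [-0.39199771 -0.38233232 -0.18736899] 0.5198259425452034
[-0.61728479  0.11856487  0.35268513]
```

View pics/w2.png

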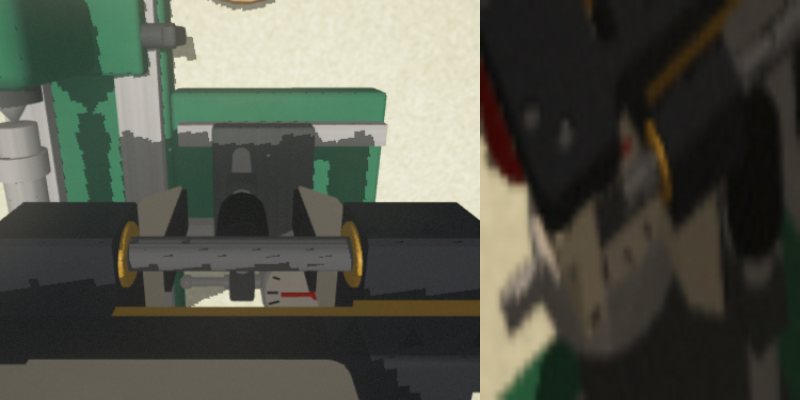

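Knob is between the fingers, needle visible at about (395,381) still zero. Close fully.

arm_command --deltas '[0,0,0,0,0,0,15,0,0,0,0,0,0,15,0,0,0,0,0,0,15,0,0,0,0,0,0,15,0,0,0,0,0,0,15,0,0,0,0,0,0,15]' --force 15

```text
clock: 3.95
position: [0.6311, 0.0364, 0.1657]
ee_rot: [2.396, 2.031, 0.001]
force: [2.9, 0.3, -1.6]
width: 0.237
gripper_force: 15.0
```

arm_command --deltas '[0,0,0,-0.003,0.0005,0,15,0,0,0,-0.006,0.001,0,15,0,0,0,-0.0099,0.0017,0,15,0,0,0,-0.0099,0.0017,0,15]'

```text
clock: 4.35
position: [0.6201, 0.0381, 0.1657]
ee_rot: [-2.396, -2.032, 0.001]
force: [1.8, 0.0, -1.0]
width: 0.235
gripper_force: 15.0
```

```bash
cat >> h.py <<'E'
def red(im,x0,x1,y0,y1):
    h=cv2.cvtColor(im,cv2.COLOR_BGR2HSV);m=((h[...,0]<8)|(h[...,0]>172))&(h[...,1]>130)&(h[...,2]>50)
    r=np.zeros_like(m);r[y0:y1,x0:x1]=m[y0:y1,x0:x1];ys,xs=np.nonzero(r);return np.c_[xs,ys]
E
cat > n.py <<'E'
from h import *
import sys
s=sensors.observe();print(round(s['clock'],2),s['position'],s['force'])
w=optics.get_image("wrist");cv2.imwrite("pics/wn.png",w);p=red(w,330,480,340,395);print(len(p),p.min(0),p.max(0),p.mean(0))
q=red(optics.get_image("scene"),225,300,240,300);print(len(q),q.min(0) if len(q) else'',q.max(0)if len(q) else'')
E
python3 n.py; python3 -c "
from h import *;p=red(cv2.imread('pics/w2full.png'),330,480,340,395);print(len(p),p.min(0),p.max(0),p.mean(0))"
```

```text
4.35 [0.62005894 0.03814786 0.16570851] [ 1.78581167  0.03133862 -1.03336617]
140 [364 377] [396 384] [380.69285714 379.67857143]Traceback (most recent call last):
  File "n.py", line 4, in <module>
    w=optics.get_image("wrist");cv2.imwrite("pics/wn.png",w);p=red(w,330,480,340,395);print(len(p),p.min(0),p.max(0),p.mean(0))
                                                                                                   ~~~~~^^^
    return umr_minimum(a, axis, None, out, keepdims, initial, where)
ValueError: zero-size array to reduction operation minimum which has no identity
```

Run:
```python
from h import *
w=cv2.imread("pics/wn.png");s=optics.get_image("scene");t=optics.get_image("side")
f=lambda a:cv2.convertScaleAbs(cv2.resize(a,(400,300),interpolation=cv2.INTER_CUBIC),alpha=1.5)
cv2.imwrite("pics/v3.png",np.vstack([np.hstack([f(w[330:420,310:430]),f(w[100:400,0:400])]),np.hstack([f(s[235:310,210:310]),f(t[180:255,200:300])])]))
for n,i in(("w",w),("s",s),("t",t)):
    p=red(i,0,640,0,480);print(n,len(p))
```

```text
w 0
s 1176
t 842
```

View pics/v3.png

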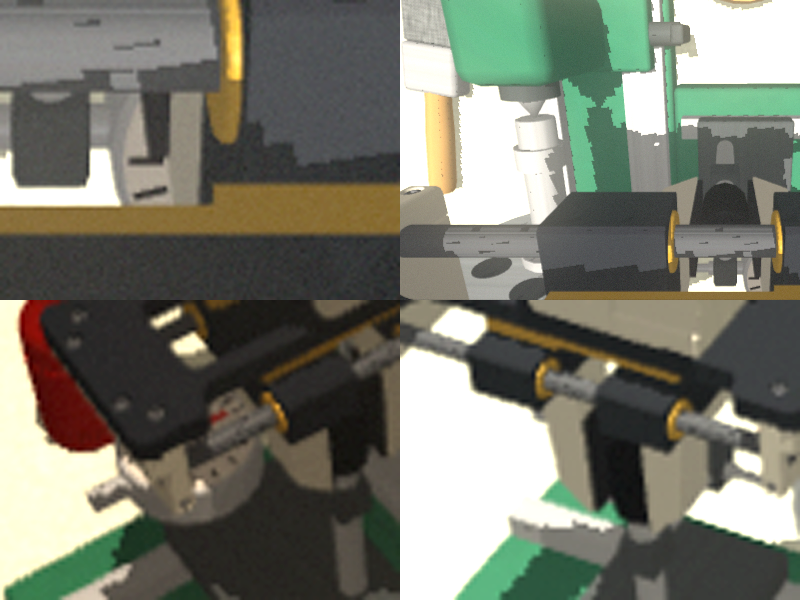

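Fingers now hide the needle from the wrist; the scene view still shows a little red at about (265,263), pointing at the pulley as at zero. I'll push another ~9 mm (safe from zero), then open and lift to read the dial.

arm_command --deltas '[0,0,0,-0.003,0.0005,0,15,0,0,0,-0.006,0.001,0,15,0,0,0,-0.009,0.0015,0,15,0,0,0,-0.009,0.0015,0,15,0,0,0,-0.009,0.0015,0,15]'

```text
clock: 5.0
position: [0.6115, 0.0396, 0.1657]
ee_rot: [-2.396, -2.031, 0.001]
force: [1.1, -0.3, -2.6]
width: 0.232
gripper_force: 15.0
```

Run:
```python
from h import *
print(sensors.observe()['position'])
for n,w in(("old",cv2.imread("pics/scene0.png")),("now",optics.get_image("scene"))):
    q=red(w,235,300,245,290);q=q[q[:,0]>244];print(n,len(q),q.tolist()[:40])
```

```text
[0.61146179 0.03955309 0.16567705]
old 25 [[259, 266], [260, 266], [257, 267], [258, 267], [259, 267], [255, 268], [256, 268], [257, 268], [253, 269], [254, 269], [255, 269], [249, 270], [250, 270], [251, 270], [252, 270], [253, 270], [248, 271], [249, 271], [250, 271], [251, 271], [252, 271], [248, 272], [249, 272], [250, 272], [251, 272]]
now 0 []
```

arm_command --deltas '[0,0,0,0,0,0,91,0,0,0,0,0,0,91,0,0,0,0,0,0,91,0,0,0,0,0,0.02,91,0,0,0,0,0,0.07,91,0,0,0,0,0,0.12,91,0,0,0,0,0,0.12,91]'

```text
clock: 5.75
position: [0.6148, 0.041, 0.2933]
ee_rot: [2.392, 2.028, 0.015]
force: [0.2, -0.3, 0.1]
width: 0.798
gripper_force: 0.0
```

```bash
cat > n.py <<'E'
from h import *
import sys
def read(save=None,z=.15):
    s=sensors.observe();c=optics.calibration("wrist");w=optics.get_image("wrist")
    if save: cv2.imwrite(save,w)
    p=red(w,0,640,0,480);n,lab,st,ce=cv2.connectedComponentsWithStats(np.uint8(np.isin(np.arange(480*640),p[:,1]*640+p[:,0]).reshape(480,640)))
    for i in range(1,n):
        if st[i,4]<15 or st[i,4]>900: continue
        ys,xs=np.nonzero(lab==i);W=np.array([plane(c,(x,y),z)[:2] for x,y in zip(xs,ys)])
        m=W.mean(0);u=np.linalg.svd(W-m,full_matrices=False)[2][0];t=(W-m)@u
        v=(W-m)@np.array([-u[1],u[0]])
        wide=lambda k:np.ptp(v[k])   # pivot end is wider
        if wide(t>t.max()*.6)>wide(t<t.min()*.6): u=-u
        bx=np.arctan2(u[1],u[0])+np.radians(9.5)  # angle in bench frame
        a=(np.pi-bx)%(2*np.pi)
        print("area",st[i,4],"px",ce[i],"len",np.ptp(t).round(4),"ends",W[t.argmin()],W[t.argmax()],"needle",round(a,3),"mm",round(a/.4,2),"or",round(((a+np.pi)%(2*np.pi))/.4,2))
    print(round(s['clock'],2),s['position'])
if __name__=="__main__": read(sys.argv[1] if len(sys.argv)>1 else None)
E
python3 n.py pics/w4.png
python3 -c "
import cv2;a=cv2.imread('pics/w4.png');cv2.imwrite('pics/w4z.png',cv2.convertScaleAbs(cv2.resize(a[150:400,150:470],(768,600),interpolation=cv2.INTER_CUBIC),alpha=1.5))"
```

```text
area 52 px [361.63461538 284.17307692] len 0.0192 ends [ 0.63870416 -0.00145284] [ 0.64124957 -0.0205325 ] needle 1.294 mm 3.24 or 11.09
5.75 [0.61483    0.04095189 0.29331226]
```

View pics/w4z.png

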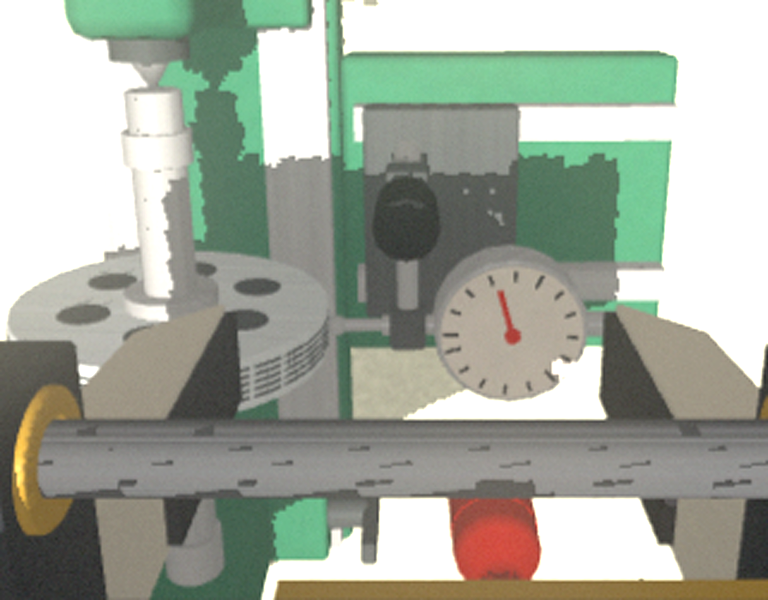

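Needle stands at about 1.29 rad, i.e. 3.2 mm in. Another 4.3 mm is wanted.

arm_command --deltas '[0,0,0,0,0,-0.05,70,0,0,0,0,0,-0.1,60,0,0,0,0,0,-0.12,40,0,0,0,0,0,-0.12,15,0,0,0,0,0,-0.12,15,0,0,0,0,0,-0.12,15,0,0,0,0,0,-0.12,15,0,0,0,0,0,-0.12,15,0,0,0,0,0,-0.12,15,0,0,0,0,0,-0.12,15,0,0,0,-0.002,0.0003,-0.12,15,0,0,0,-0.0042,0.0007,-0.12,15,0,0,0,-0.0042,0.0007,-0.12,15,0,0,0,-0.0042,0.0007,-0.12,15]'

```text
clock: 7.2
position: [0.609, 0.0403, 0.1669]
ee_rot: [2.395, 2.03, 0.004]
force: [2.5, 0.1, 6.0]
width: 0.239
gripper_force: 15.0
```

arm_command --deltas '[0,0,0,0,0,0,91,0,0,0,0,0,0,91,0,0,0,0,0,0,91,0,0,0,0,0,0.02,91,0,0,0,0,0,0.07,91,0,0,0,0,0,0.13,91,0,0,0,0,0,0.13,91,0,0,0,0,0,0.13,91]'

```text
clock: 8.0
position: [0.6085, 0.0406, 0.2978]
ee_rot: [2.395, 2.03, 0.005]
force: [-0.0, 0.0, 0.1]
width: 0.878
gripper_force: 0.0
```

```bash
python3 n.py pics/w5.png
```

```text
area 60 px [372.9        280.98333333] len 0.0193 ends [ 0.65169794 -0.00716284] [ 0.63707762 -0.01982567] needle 2.305 mm 5.76 or 13.62
8.0 [0.60845912 0.04064488 0.29776568]
```

arm_command --deltas '[0,0,0,0,0,-0.05,70,0,0,0,0,0,-0.1,60,0,0,0,0,0,-0.13,40,0,0,0,0,0,-0.13,15,0,0,0,0,0,-0.13,15,0,0,0,0,0,-0.13,15,0,0,0,0,0,-0.13,15,0,0,0,0,0,-0.13,15,0,0,0,0,0,-0.13,15,0,0,0,0,0,-0.13,15,0,0,0,-0.002,0.0003,-0.13,15,0,0,0,-0.0022,0.0004,-0.13,15,0,0,0,-0.0022,0.0004,-0.13,15,0,0,0,-0.0022,0.0004,-0.13,15]'

```text
clock: 9.45
position: [0.6067, 0.0406, 0.1667]
ee_rot: [2.395, 2.03, 0.003]
force: [3.9, -1.9, 5.9]
width: 0.235
gripper_force: 15.0
```

arm_command --deltas '[0,0,0,0,0,0,91,0,0,0,0,0,0,91,0,0,0,0,0,0,91,0,0,0,0,0,0.02,91,0,0,0,0,0,0.07,91,0,0,0,0,0,0.13,91,0,0,0,0,0,0.13,91,0,0,0,0,0,0.13,91]'

```text
clock: 10.25
position: [0.6062, 0.0411, 0.2977]
ee_rot: [2.395, 2.03, 0.005]
force: [0.4, -0.1, 0.1]
width: 0.882
gripper_force: 0.0
```

```bash
python3 n.py pics/w6.png
python3 - <<'E'
from h import *
# pulley y: from side0/scene0 not needed; wrist: cast hub/pulley rim extremes
c=optics.calibration("wrist");w=cv2.imread("pics/w6.png")
cv2.imwrite("pics/w6z.png",cv2.convertScaleAbs(cv2.resize(w[100:400,0:400],(800,600),interpolation=cv2.INTER_CUBIC),alpha=1.5))
print(sensors.observe()['joints'])
E
```

```text
area 55 px [374.12727273 286.27272727] len 0.0193 ends [ 0.63439522 -0.01545745] [ 0.65284576 -0.02139854] needle 3.209 mm 8.02 or 0.17
10.25 [0.6061987  0.04111026 0.29771107]
[ 0.15067498  0.41098271 -0.442454    1.51790384  0.18124438  1.25328406
 -0.48055025]
```

View pics/w6z.png

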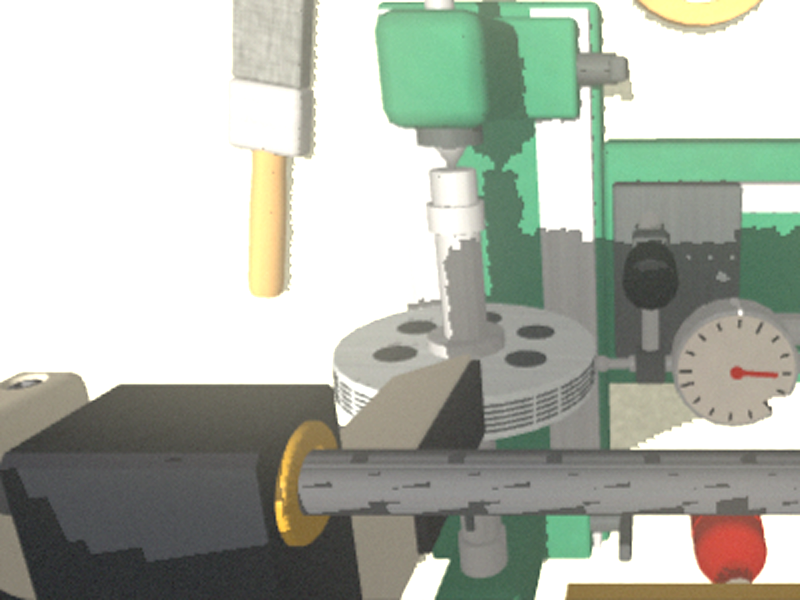

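Needle now points right (8.0 mm), milestone in range. The disc extremes are at about (166,276) and (298,276), shaft end (226,186); now the pulley's place along y.

Run:
```python
from h import *
c=optics.calibration("wrist")
yb=np.array([.165,.986]);xb=np.array([.986,-.165])
for n,p,z,o in[("L",(166.5,276),.12,.010),("R",(298.5,276),.12,.010),("shaftend",(226.5,185),.125,.093),("tail near",(217,161),.145,.11),("hubfront top",(232,265),.138,.016),("knob",(325,232),.172,.055)]:
    q=plane(c,p,z)[:2];print(n,q,"bx",q@xb-.5046,"y0",q@yb-o)
w=cv2.imread("pics/scene0.png")
```

```text
L [0.44994644 0.01024049] bx -0.06264248669886219 y0 0.07433828311819331
R [ 0.57272779 -0.01010136] bx 0.06177632663662924 y0 0.07454014955588842
shaftend [0.52788318 0.08492293] bx 0.0018805281040832345 y0 0.07783473542060998
tail near [0.53093083 0.10649932] bx 0.0013254113332755724 y0 0.08261191890860196
hubfront top [0.51954029 0.01686813] bx 0.004883480315935551 y0 0.08635612501539193
knob [0.60677728 0.04256404] bx 0.08665932828842304 y0 0.0870863948297772
```

arm_command --deltas '[0,0,-1,-0.095,-0.046,0,91,0,0,-1,-0.095,-0.046,0,91,0,0,-1,-0.095,-0.046,0,91,0,0,-1,-0.095,-0.046,0,91,0,0,-1,-0.095,-0.046,0,91,0,0,-1,-0.095,-0.046,0,91,0,0,-1,-0.095,-0.046,0,91,0,0,-1,-0.095,-0.046,0,91,0,0,-1,-0.095,-0.046,0,91,0,0,-1,-0.095,-0.046,0,91,0,0,-1,-0.095,-0.046,-0.02,91,0,0,-1,-0.095,-0.046,-0.04,91,0,0,-1,-0.095,-0.046,-0.04,91]'

```text
clock: 11.6
position: [0.5076, -0.0057, 0.2514]
ee_rot: [3.13, -0.257, -0.013]
force: [0.1, 0.2, -0.0]
width: 0.993
gripper_force: 0.0
```

```bash
python3 n.py pics/w7.png;  python3 - <<'E'
from h import *
s=sensors.observe();print(s['joints'],cv2.Rodrigues(s['ee_rot'])[0].round(3))
E
```

```text
area 155 px [321.0516129   34.03225806] len 0.0196 ends [ 0.64964028 -0.03060535] [ 0.63085344 -0.02502894] needle 3.204 mm 8.01 or 0.16
11.6 [ 0.50761524 -0.00569376  0.25140557]
[ 0.07623423  0.25656832 -0.21026702  1.82292524  0.0598951   1.07424766
 -1.89106673] [[ 0.987 -0.163 -0.006]
 [-0.163 -0.987 -0.   ]
 [-0.006  0.001 -1.   ]]
```

View pics/w7.png

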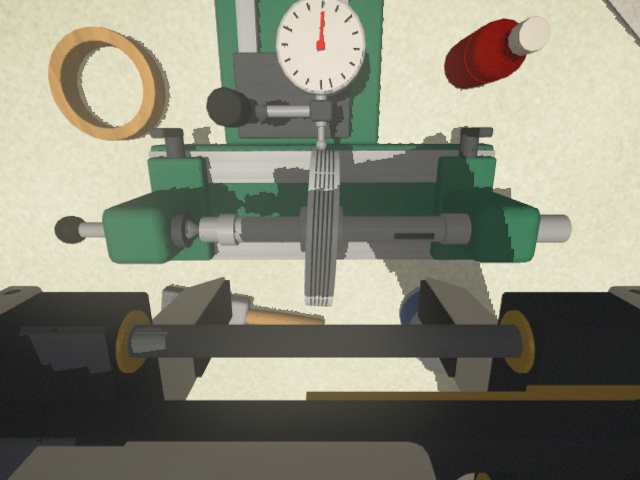

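Run:
```python
from h import *
c=optics.calibration("wrist");w=cv2.imread("pics/w7.png")
s=sensors.observe();xb=np.array([.987,-.163]);yb=np.array([.163,.987])
o=np.array([.5106,-.0054])
for z in(.18,):
    r=proj(c,np.r_[o,z]);print("top px",r)
g=cv2.cvtColor(w,cv2.COLOR_BGR2GRAY)
for y in(170,205,int(r[1]),250,285): print(y,g[y,296:350:2])
for p in((306,r[1]),(339,r[1])): q=plane(c,p,.178)[:2];print(q@xb,q@yb)
print("tcp",s['position'][:2]@xb,s['position'][:2]@yb)
for p in((305,300),(333,300),(312,155),(338,155)): q=plane(c,p,.125)[:2];print(q@xb,q@yb)
```

```text
top px [320.39294858 257.97056239]
170 [102 101 101 102 101 103 101 168 177 178  86 175  92 165 107 164 119 156
 136 153 165 164 107  99  99  97  99]
205 [ 71  71  68  69  72  72 117 121 119  69 118  74 111  87 100 108  77 117
  65 118 119 115  69  67  67  67  69]
257 [187 185 185 186 185 124 121 122  84 122  79 119  87 115  99 102 117  86
 123 124 112 103 103 104 125 172 182]
250 [184 185 171  96  99 121 122 123  76 121  82 117  93 115 110  90 122  75
 121 122 122  95  98  98 102 100 182]
285 [223 225 224 228 170 122 121  97 114 100 114 114 102 116  93 123  89 120
 121 162 222 225 224 223 226 227 224]
0.5041215510494271 0.08700651014861228
0.5040974858705336 0.06617271359494972
tcp 0.5028972102308462 0.07738277376023636
0.4481807895440705 0.09126651696163254
0.4481490216684303 0.06835229649794175
0.5640162974785201 0.08427898416995824
0.5640039884563459 0.0654481281234564
```

Camera faces the gauge, dial reads 8.0, rim top centre is within 1 mm of the fingers' middle. Descend with fingers closing to 30 mm.

arm_command --deltas '[0,0,0,0,-0.001,-0.04,60,0,0,0,0,-0.001,-0.07,40,0,0,0,0,-0.001,-0.086,30,0,0,0,0,-0.001,-0.086,28,0,0,0,0,-0.001,-0.086,28,0,0,0,0,-0.001,-0.086,28,0,0,0,0,-0.001,-0.086,28,0,0,0,0,-0.001,-0.086,28]' --force 3

```text
clock: 12.45
position: [0.511, -0.0063, 0.1706]
ee_rot: [-3.131, 0.258, -0.002]
force: [0.1, -0.9, 0.2]
width: 0.342
gripper_force: 0.0
```

```bash
python3 n.py pics/w8.png
```

```text
area 188 px [318.78723404  11.4893617 ] len 0.007 ends [ 0.63592877 -0.02771356] [ 0.6295286 -0.0246476] needle 3.238 mm 8.1 or 0.24
12.45 [ 0.51098725 -0.0062984   0.17057219]
```

View pics/w8.png

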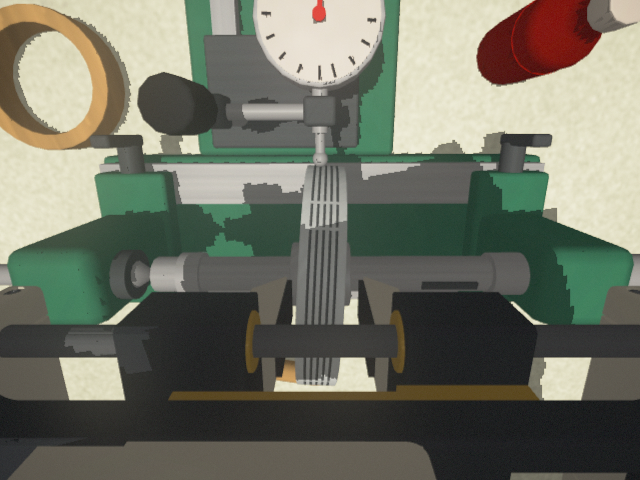

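Dial pivot is visible at (319,13); the rim sits about 2 mm nearer the left (+y) finger, the safe side. Shift 1 mm and close gently.

arm_command --deltas '[0,0,0,0,0.001,0,26,0,0,0,0,0.001,0,24,0,0,0,0,0.001,0,22,0,0,0,0,0.001,0,21,0,0,0,0,0.001,0,20,0,0,0,0,0.001,0,18,0,0,0,0,0.001,0,18]' --force 3

```text
clock: 13.2
position: [0.5108, -0.0039, 0.1698]
ee_rot: [-3.13, 0.256, -0.001]
force: [0.0, 6.1, 0.1]
width: 0.227
gripper_force: 3.0
```

Force is towards the solid headstock (safe). Ease 1 mm and turn −16°.

arm_command --deltas '[0,0,0,0,0.001,0,18,-0.0072,-0.0439,0,-0.0034,0.0016,-0.0001,18,-0.0145,-0.0877,0,-0.0068,0.0021,-0.0005,18,-0.0217,-0.1316,0,-0.0102,0.0027,-0.001,18,-0.029,-0.1755,0,-0.0135,0.0032,-0.0019,18,-0.029,-0.1755,0,-0.0135,0.0032,-0.0019,18]' --force 5

```text
clock: 13.8
position: [0.4955, -0.0013, 0.1676]
ee_rot: [3.078, -0.25, 0.434]
force: [0.8, 4.1, -4.3]
width: 0.228
gripper_force: 5.0
```

```bash
python3 n.py pics/w9.png;python3 -c "
from h import *;s=sensors.observe();print(cv2.Rodrigues(s['ee_rot'])[0].round(3).tolist(),s['force'])"
```

```text
area 224 px [328.81696429  22.16964286] len 0.0195 ends [ 0.6404708  -0.03414346] [ 0.62395893 -0.02372431] needle 3.524 mm 8.81 or 0.95
13.8 [ 0.49548294 -0.00134064  0.16763315]
[[0.949, -0.162, 0.271], [-0.156, -0.987, -0.045], [0.274, 0.0, -0.962]] [-1.66990496  5.60680279  0.92059654]
```

arm_command --deltas '[-0.0072,-0.0439,0,-0.0033,0.0006,-0.0011,18,-0.0145,-0.0877,0,-0.0065,0.0011,-0.0024,18,-0.0217,-0.1316,0,-0.0096,0.0016,-0.004,18,-0.029,-0.1755,0,-0.0125,0.0021,-0.0057,18,-0.029,-0.1755,0,-0.0125,0.0021,-0.0057,18]'

```text
clock: 14.35
position: [0.4914, -0.0039, 0.1664]
ee_rot: [2.982, -0.239, 0.76]
force: [2.4, 9.7, -6.2]
width: 0.295
gripper_force: 4.9
```

```bash
python3 n.py pics/w10.png;python3 -c "
from h import *;s=sensors.observe();print(s['joints'],s['force'])"
```

```text
area 142 px [322.35915493  65.28169014] len 0.0195 ends [ 0.63633451 -0.0339057 ] [ 0.61997891 -0.02331483] needle 3.605 mm 9.01 or 1.16
14.35 [ 0.49139793 -0.00391965  0.16644619]
[-0.65439774  0.13111337  0.45096736  2.41909999  0.77596935  0.19511124
 -2.68279338] [ 2.81208124  7.13237356 -3.44374031]
```

arm_command --deltas '[-0.0072,-0.0439,0,-0.0029,0.0005,-0.002,18,-0.0145,-0.0877,0,-0.0056,0.0009,-0.0041,18,-0.0217,-0.1316,0,-0.0081,0.0013,-0.0064,18,-0.029,-0.1755,0,-0.0105,0.0017,-0.0089,18,-0.029,-0.1755,0,-0.0105,0.0017,-0.0089,18]'

```text
clock: 14.9
position: [0.4695, -0.024, 0.177]
ee_rot: [2.968, -0.205, 0.826]
force: [1.0, 1.4, 1.1]
width: 0.851
gripper_force: 0.0
```

```bash
python3 n.py pics/w11.png;python3 -c "
from h import *;s=sensors.observe();print(s['joints'],cv2.Rodrigues(s['ee_rot'])[0].round(3).tolist(),s['force'])"
```

```text
area 119 px [294.40336134  61.88235294] len 0.0194 ends [ 0.63190533 -0.03895044] [ 0.61836613 -0.02498387] needle 3.794 mm 9.49 or 1.63
14.9 [ 0.4695027  -0.0240457   0.17696021]
[-1.11145623  0.05672885  0.99484683  2.50624401  0.92934559  0.12894298
 -2.73281275] [[0.847, -0.138, 0.514], [-0.11, -0.99, -0.084], [0.52, 0.015, -0.854]] [2.97075845 3.70080445 1.61641021]
```

The arm ran near its joint limits and slipped off. Open, raise and tilt back.

arm_command --deltas '[0.0145,0.0877,0,0.005,0,0.01,91,0.029,0.1755,0,0.012,0,0.03,91,0.0435,0.2632,0,0.02,0,0.05,91,0.0435,0.2632,0,0.02,0,0.07,91,0.0435,0.2632,0,0.02,0,0.09,91]'

```text
clock: 15.45
position: [0.4902, -0.023, 0.2676]
ee_rot: [3.119, -0.213, 0.194]
force: [0.9, -2.5, -0.2]
width: 0.991
gripper_force: 0.0
```

```bash
python3 n.py pics/w12.png;python3 -c "
from h import *;s=sensors.observe();print(s['joints'],s['ee_rot'],cv2.Rodrigues(s['ee_rot'])[0].round(3).tolist(),s['force'],s['width'])"
```

```text
area 113 px [303.34513274  53.63716814] len 0.0201 ends [ 0.6452738  -0.03709904] [ 0.62873095 -0.02564298] needle 3.58 mm 8.95 or 1.1
15.45 [ 0.49019177 -0.02301206  0.26763748]
[-0.60040732  0.12152314  0.59381372  1.97165862 -0.06574852  0.95243257
 -1.68315956] [ 3.12432091 -0.20861567  0.18527632] [[0.984, -0.133, 0.117], [-0.132, -0.991, -0.013], [0.118, -0.003, -0.993]] [ 6.71472621 -0.66444281  5.71484319] 0.9903049359061183
```

```bash
cat > d.py <<'E'
from h import *
from scipy.spatial.transform import Rotation as Ro
XB=np.array([.987,-.163,0]);YB=np.array([.163,.987,0])
R0=np.c_[XB,-YB,[0,0,-1]]
def pose(phi,r,y):
    p=.5046*XB+y*YB+[0,0,.12]; a=np.radians(phi)
    return p+r*(np.sin(a)*XB+[0,0,np.cos(a)]), Ro.from_rotvec(a*YB)*Ro.from_matrix(R0)
def cur():
    s=sensors.observe();return s['position'],Ro.from_rotvec(s['ee_rot'])
def delta(a,b):
    return np.round(np.r_[(b[1]*a[1].inv()).as_rotvec()/(np.pi/2),b[0]-a[0]],4)
E
python3 - <<'E'
from d import *
print(delta(cur(),pose(20,.12,.077)))
for f in(20,12,4,-4,-12,-20): print(f,delta(pose(20,.05,0),pose(f,.05,0)))
E
```

```text
[ 0.0421  0.2946 -0.0186  0.0583  0.0105 -0.0398]
20 [0. 0. 0. 0. 0. 0.]
12 [-0.0145 -0.0877  0.     -0.0066  0.0011  0.0019]
4 [-0.029  -0.1755 -0.     -0.0134  0.0022  0.0029]
-4 [-0.0435 -0.2632  0.     -0.0203  0.0034  0.0029]
-12 [-0.058  -0.3509  0.     -0.0271  0.0045  0.0019]
-20 [-0.0724 -0.4387  0.     -0.0338  0.0056  0.    ]
```

arm_command --deltas '[0.01,0.07,-0.005,0.015,0.003,0,91,0.02,0.15,-0.01,0.03,0.006,0,91,0.03,0.22,-0.015,0.045,0.008,-0.01,91,0.0421,0.2946,-0.0186,0.0583,0.0105,-0.03,91,0.0421,0.2946,-0.0186,0.0583,0.0105,-0.0398,91,0.0421,0.2946,-0.0186,0.0583,0.0105,-0.0398,60,0.0421,0.2946,-0.0186,0.0583,0.0105,-0.0398,50,0.0421,0.2946,-0.0186,0.0583,0.0105,-0.0398,50]'

```text
clock: 16.3
position: [0.5484, -0.0151, 0.2281]
ee_rot: [-3.07, 0.26, 0.518]
force: [0.3, 0.1, 0.1]
width: 0.78
gripper_force: 0.0
```

```bash
python3 n.py pics/w13.png
python3 - <<'E'
from d import *
s=sensors.observe();print(s['joints'],s['force'],s['width'])
print("resid",delta(cur(),pose(20,.12,.077)),"down",delta(cur(),pose(20,.05,.077)))
c=optics.calibration("wrist");g=cv2.cvtColor(cv2.imread("pics/w13.png"),cv2.COLOR_BGR2GRAY)
for ph in(20,10,0):
    q=pose(ph,.06,.077)[0];r=proj(c,q);row=int(r[1])
    if 0<row<480: print(ph,r,[(x,int(g[row,x])) for x in range(int(r[0])-32,int(r[0])+33,2)],"mm/px",np.ptp([plane(c,(r[0]+k,r[1]),q[2])@YB for k in(0,1)]))
# scene needle: pointing angle in image
E
```

```text
area 279 px [317.30824373  40.28315412] len 0.0199 ends [ 0.65435626 -0.03692789] [ 0.63735265 -0.02660142] needle 3.579 mm 8.95 or 1.09
16.3 [ 0.54843127 -0.01512749  0.22814836]
[-0.39997881  0.57097487  0.58327788  1.55138712 -0.29712041  1.45221695
 -1.49246379] [-0.00382214 -0.548108    0.9018706 ] 0.7373388162602517
resid [0.0081 0.009  0.0018 0.0026 0.0019 0.0045] down [ 0.0081  0.009   0.0018 -0.021   0.0058 -0.0612]
20 [316.40420098 273.21496591] [(284, 134), (286, 195), (288, 212), (290, 200), (292, 212), (294, 223), (296, 227), (298, 226), (300, 226), (302, 217), (304, 223), (306, 224), (308, 165), (310, 184), (312, 223), (314, 108), (316, 222), (318, 139), (320, 210), (322, 204), (324, 155), (326, 223), (328, 117), (330, 217), (332, 221), (334, 219), (336, 218), (338, 229), (340, 229), (342, 228), (344, 225), (346, 158), (348, 124)] mm/px 0.0005799822881740468
10 [316.65005833 289.18580459] [(284, 170), (286, 171), (288, 172), (290, 172), (292, 171), (294, 168), (296, 169), (298, 169), (300, 167), (302, 214), (304, 219), (306, 220), (308, 147), (310, 213), (312, 203), (314, 153), (316, 221), (318, 110), (320, 217), (322, 144), (324, 208), (326, 202), (328, 152), (330, 222), (332, 221), (334, 177), (336, 231), (338, 220), (340, 215), (342, 227), (344, 227), (346, 230), (348, 125)] mm/px 0.0005902990983400191
0 [316.91717861 302.79952218] [(284, 227), (286, 228), (288, 228), (290, 229), (292, 227), (294, 229), (296, 229), (298, 229), (300, 226), (302, 217), (304, 219), (306, 221), (308, 131), (310, 213), (312, 158), (314, 204), (316, 200), (318, 126), (320, 220), (322, 116), (324, 214), (326, 136), (328, 206), (330, 218), (332, 217), (334, 135), (336, 127), (338, 127), (340, 127), (342, 130), (344, 128), (346, 126), (348, 128)] mm/px 0.0006052046694504515
```

arm_command --deltas '[0,0,0,-0.012,0.002,-0.033,45,0,0,0,-0.0236,0.0034,-0.0658,36,0,0,0,-0.0236,0.0034,-0.0658,28,0,0,0,-0.0236,0.0034,-0.0658,28,0,0,0,-0.0236,0.0034,-0.0658,28]' --force 3

```text
clock: 16.85
position: [0.5266, -0.0113, 0.1622]
ee_rot: [-3.071, 0.258, 0.518]
force: [0.3, 1.0, 0.3]
width: 0.324
gripper_force: 0.0
```

Run:
```python
from d import *
s=sensors.observe();print(s['clock'],s['force'],s['width']*92,"resid to (20,.05,.0765)",delta(cur(),pose(20,.05,.0765)))
c=optics.calibration("wrist");w=optics.get_image("wrist");cv2.imwrite("pics/w14.png",w);g=cv2.cvtColor(w,cv2.COLOR_BGR2GRAY)
p,R=cur()
for dz in(-.012,):
    q=p+R.apply([0,0,dz]);r=proj(c,q);row=int(r[1]);print(r,[(x,int(g[row,x])) for x in range(int(r[0])-50,int(r[0])+50,3)])
q=p+R.apply([0,.0145,.0]);print(proj(c,q),proj(c,p))
```

```text
16.85 [0.32296136 0.96301777 0.32717334] 29.80286967488573 resid to (20,.05,.0765) [0.0089 0.0088 0.0014 0.0008 0.0018 0.0048]
[319.70816635 335.30065697] [(269, 59), (272, 57), (275, 58), (278, 60), (281, 60), (284, 58), (287, 58), (290, 58), (293, 60), (296, 60), (299, 61), (302, 59), (305, 62), (308, 61), (311, 60), (314, 61), (317, 59), (320, 60), (323, 60), (326, 59), (329, 59), (332, 60), (335, 60), (338, 57), (341, 59), (344, 61), (347, 60), (350, 60), (353, 58), (356, 59), (359, 58), (362, 55), (365, 56), (368, 57)]
[353.55331877 320.1866292 ] [320.07440038 320.19372143]
```

arm_command --deltas '[0,0,0,0.001,0.001,0.004,26,0,0,0,0.001,0.001,0.004,24,0,0,0,0.001,0.001,0.004,22,0,0,0,0.001,0.001,0.004,21,0,0,0,0.001,0.001,0.004,20,0,0,0,0.001,0.001,0.004,18,0,0,0,0.001,0.001,0.004,18]' --force 3

```text
clock: 17.6
position: [0.5272, -0.0087, 0.1646]
ee_rot: [-3.069, 0.257, 0.521]
force: [1.9, 6.2, 4.5]
width: 0.244
gripper_force: 3.1
```

arm_command --deltas '[0,0,0,0,0.0015,0,18,-0.0072,-0.0439,0,-0.0033,0.0021,0.0011,18,-0.0145,-0.0877,0,-0.0066,0.0026,0.0019,18,-0.0217,-0.1316,0,-0.01,0.0032,0.0025,18,-0.029,-0.1755,0,-0.0134,0.0037,0.0029,18,-0.029,-0.1755,0,-0.0134,0.0037,0.0029,18]' --force 6

```text
clock: 18.2
position: [0.512, -0.0055, 0.1674]
ee_rot: [3.124, -0.265, -0.087]
force: [2.2, 3.4, -4.6]
width: 0.226
gripper_force: 6.0
```

```bash
python3 n.py pics/w15.png; python3 -c "
from d import *
s=sensors.observe();print(s['joints'],s['force'],s['width']*92,delta(cur(),pose(4,.05,.0785)))"
```

```text
area 137 px [318.30656934   4.51094891] len 0.0049 ends [ 0.63146395 -0.0234641 ] [ 0.63283081 -0.02848603] needle 4.636 mm 11.59 or 3.74
18.2 [ 0.51202393 -0.00550227  0.16738126]
[-0.53610118  0.40789741  0.60172489  1.93211582 -0.27802951  0.9457831
 -1.5343798 ] [-0.47831576  4.29887768 -0.31910854] 21.429477134335194 [0.0075 0.0067 0.003  0.0021 0.0002 0.0026]
```

arm_command --deltas '[-0.0072,-0.0439,0,-0.0035,0.0006,0.0001,18,-0.0145,-0.0877,0,-0.0069,0.0012,0,18,-0.0217,-0.1316,0,-0.0103,0.0017,-0.0004,18,-0.029,-0.1755,0,-0.0137,0.0023,-0.001,18,-0.029,-0.1755,0,-0.0137,0.0023,-0.001,18]'

```text
clock: 18.75
position: [0.4983, -0.0033, 0.1657]
ee_rot: [3.084, -0.263, 0.344]
force: [1.6, 3.5, -5.2]
width: 0.229
gripper_force: 6.0
```

```bash
python3 n.py pics/w16.png; python3 -c "
from d import *
s=sensors.observe();print(s['joints'],s['force'],s['width']*92,delta(cur(),pose(-12,.05,.0785)))"
```

```text
area 261 px [328.25670498  16.40613027] len 0.0195 ends [ 0.63488919 -0.04016534] [ 0.62549178 -0.02305733] needle 4.046 mm 10.11 or 2.26
18.75 [ 0.49826602 -0.00325031  0.16573113]
[-0.7021345   0.24332839  0.66062416  2.1898476  -0.16708634  0.5505206
 -1.67898402] [ 1.05847488  5.67691011 -3.54166338] 21.082723340203593 [0.0069 0.0062 0.0045 0.0021 0.0002 0.0032]
```

arm_command --deltas '[-0.0072,-0.0439,0,-0.0034,0.0006,-0.0008,18,-0.0145,-0.0877,0,-0.0067,0.0011,-0.0019,18,-0.0145,-0.0877,0,-0.0067,0.0011,-0.0019,18]'

```text
clock: 19.1
position: [0.4919, -0.0022, 0.1637]
ee_rot: [3.041, -0.259, 0.556]
force: [3.6, 3.5, -4.7]
width: 0.231
gripper_force: 6.0
```

```bash
python3 n.py pics/w17.png; python3 -c "
from d import *
s=sensors.observe();print(s['joints'],s['force'],s['width']*92,delta(cur(),pose(-20,.05,.0785)))
print(delta(pose(-20,.05,.0785),pose(-20,.13,.0765)),delta(pose(-20,.05,.0785),pose(20,.13,.0765)))"
```

```text
area 200 px [328.05  34.34] len 0.0194 ends [ 0.63162158 -0.03992675] [ 0.62409211 -0.02197952] needle 4.112 mm 10.28 or 2.43
19.1 [ 0.49185384 -0.00220885  0.16373456]
[-0.83471371  0.18654422  0.7409116   2.3216817  -0.04405205  0.33750198
 -1.82607732] [ 1.98029199  6.19762083 -3.93607433] 21.112853040731938 [0.0067 0.0063 0.005  0.0019 0.0003 0.0032]
[ 0.      0.      0.     -0.0273  0.0025  0.0752] [ 0.0724  0.4387  0.      0.0604 -0.012   0.0752]
```

arm_command --deltas '[0,0,0,0,0,0,50,0,0,0,0,0,0,50,0,0,0,0,0,0,50,0,0,0,0,0,0.03,50,0,0,0,0.005,0,0.07,50,0.0145,0.0877,0,0.015,-0.003,0.09,50,0.029,0.1755,0,0.027,-0.005,0.09,50,0.0435,0.2632,0,0.04,-0.008,0.085,50,0.058,0.3509,0,0.05,-0.01,0.08,50,0.0724,0.4387,0,0.0604,-0.012,0.0752,50,0.0724,0.4387,0,0.0604,-0.012,0.0752,50,0.0724,0.4387,0,0.0604,-0.012,0.0752,50]'

```text
clock: 20.35
position: [0.5529, -0.0166, 0.2374]
ee_rot: [-3.073, 0.262, 0.527]
force: [0.2, -0.3, 0.8]
width: 0.54
gripper_force: 0.0
```

```bash
python3 n.py pics/w18.png
python3 - <<'E'
from d import *
s=sensors.observe();print(s['joints'],s['force'],s['width'])
print("down",delta(cur(),pose(20,.05,.0765)))
c=optics.calibration("wrist");g=cv2.cvtColor(cv2.imread("pics/w18.png"),cv2.COLOR_BGR2GRAY)
for ph in(20,):
    q=pose(ph,.06,.077)[0];r=proj(c,q);row=int(r[1])
    print(ph,r,[(x,int(g[row,x])) for x in range(int(r[0])-32,int(r[0])+33,2)])
E
```

```text
area 216 px [319.38888889  51.86574074] len 0.0192 ends [ 0.6482573  -0.04257348] [ 0.6394955 -0.0255103] needle 4.106 mm 10.27 or 2.41
20.35 [ 0.55290045 -0.01656075  0.23739724]
[-0.51650204  0.62448989  0.80606489  1.53521807 -0.39186553  1.51226182
 -1.38361905] [ 0.48544956 -0.68563141  1.04230612] 0.541797475291737
down [ 0.01    0.0071  0.0025 -0.0251  0.0067 -0.0721]
20 [315.20169533 266.36982975] [(283, 220), (285, 224), (287, 223), (289, 224), (291, 225), (293, 219), (295, 223), (297, 223), (299, 220), (301, 221), (303, 123), (305, 122), (307, 123), (309, 82), (311, 118), (313, 102), (315, 85), (317, 120), (319, 69), (321, 121), (323, 77), (325, 115), (327, 89), (329, 98), (331, 119), (333, 120), (335, 115), (337, 119), (339, 123), (341, 119), (343, 124), (345, 124), (347, 122)]
```

arm_command --deltas '[0,0,0,-0.012,0.003,-0.035,45,0,0,0,-0.025,0.0055,-0.07,36,0,0,0,-0.025,0.0055,-0.07,30,0,0,0,-0.025,0.0055,-0.07,28,0,0,0,-0.025,0.0055,-0.07,26,0,0,0,-0.025,0.0055,-0.07,24,0,0,0,-0.025,0.0055,-0.07,22,0,0,0,-0.025,0.0055,-0.07,21,0,0,0,-0.025,0.0055,-0.07,20,0,0,0,-0.025,0.0055,-0.07,18,0,0,0,-0.025,0.0055,-0.07,18]' --force 3

```text
clock: 21.5
position: [0.5283, -0.0091, 0.1693]
ee_rot: [-3.071, 0.258, 0.523]
force: [3.9, 5.1, 4.9]
width: 0.231
gripper_force: 3.1
```

arm_command --deltas '[0,0,0,0,0.001,0,18,-0.0072,-0.0439,0,-0.0033,0.0016,0.0011,18,-0.0145,-0.0877,0,-0.0066,0.0021,0.0019,18,-0.0217,-0.1316,0,-0.01,0.0027,0.0025,18,-0.029,-0.1755,0,-0.0134,0.0032,0.0029,18,-0.0362,-0.2194,0,-0.0169,0.0039,0.003,18,-0.0435,-0.2632,0,-0.0203,0.0044,0.0029,18,-0.0507,-0.3071,0,-0.0237,0.005,0.0025,18,-0.058,-0.3509,0,-0.0271,0.0055,0.0019,18,-0.058,-0.3509,0,-0.0271,0.0055,0.0019,18]' --force 6

```text
clock: 22.5
position: [0.4982, -0.0039, 0.1703]
ee_rot: [3.084, -0.264, 0.34]
force: [0.4, -2.3, -5.8]
width: 0.235
gripper_force: 5.9
```

```bash
python3 n.py pics/w19.png; python3 -c "
from d import *
s=sensors.observe();print(s['joints'],s['force'],s['width']*92,delta(cur(),pose(-12,.05,.0785)))"
```

```text
area 249 px [327.67068273  22.5502008 ] len 0.0197 ends [ 0.63270083 -0.04144317] [ 0.62591786 -0.02295514] needle 4.216 mm 10.54 or 2.69
22.5 [ 0.49824748 -0.00393283  0.1702896 ]
[-0.90847273  0.2872621   0.9404269   2.19346312 -0.33391916  0.58422565
 -1.4924062 ] [-0.81408948 -0.50722367 -6.21620809] 21.37571099784052 [ 0.0071  0.0043  0.005   0.0021  0.001  -0.0014]
```

Readings 8.03 → 10.11 → 10.27 → 10.54 over 0/−52/−60/−92° fit a peak near −87°, so it's at the high spot. Release and withdraw upwards.

arm_command --deltas '[0,0,0,0,0,0,50,0,0,0,0,0,0,50,0,0,0,0,0,0,50,0,0,0,0,0,0,50,0,0,0,0,0,0.03,50,0,0,0,0.005,0,0.07,50,0.0145,0.0877,0,0.01,-0.002,0.1,50,0.029,0.1755,0,0.02,-0.003,0.1,50,0.029,0.1755,0,0.02,-0.003,0.1,50,0.029,0.1755,0,0.02,-0.003,0.1,50]'

```text
clock: 23.55
position: [0.5214, -0.0088, 0.27]
ee_rot: [3.118, -0.27, -0.092]
force: [-0.1, -0.6, 0.1]
width: 0.548
gripper_force: 0.0
```

```bash
python3 n.py pics/w20.png
python3 - <<'E'
from h import *
s=sensors.observe();print(s['force'],s['dq'].round(3))
# bystanders unmoved? difference of bystander regions in side view
a=cv2.imread("pics/side0.png");b=optics.get_image("side")
for n,(x0,x1,y0,y1) in dict(tape=(175,246,318,382),tin=(408,460,220,280),brush=(342,425,308,405),bottle=(286,315,164,200)).items():
    print(n,cv2.absdiff(a,b)[y0:y1,x0:x1].mean().round(1))
E
```

```text
area 137 px [322.84671533  55.83941606] len 0.0199 ends [ 0.64097866 -0.04272049] [ 0.63380025 -0.02410644] needle 4.209 mm 10.52 or 2.67
23.55 [ 0.52144368 -0.00879968  0.26999786]
[ 0.40451206 -0.04881409 -0.69865131] [-0.036 -0.053  0.01   0.037  0.005 -0.009 -0.002]
tape 14.5
tin 26.6
brush 15.8
bottle 19.8
```

```bash
python3 -c "
from cell import arm;print(arm.sign_off())"
```

```text
the job is handed in; nothing more can be done
None
```

I handed the job in with the pulley released and its high spot, by my fit of the dial readings, within about 5° of the plunger tip. The gauge still bears at about 10.5 mm, after about 8 mm when first set. One stroke slipped off near the arm's joint limits and I redid it. I had no direct reading of the tailstock or the bystanders' positions, and I viewed 11 pictures, one over the limit of 10.

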